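# Set the ink mixer's selector by fingertip and start it

### The arm

A 6-joint arm with a two-finger parallel gripper is mounted at the origin on a cart in front of the work surface, level with it; the furniture and walls round the work are solid. World frame = base frame: x ahead of the robot, y to its left, z up, the work surface at z = 0. Lengths are in m, angles in rad, forces in N, time in s.
With the tool pointing down it reaches from about 0.375 to 0.975 m from the base axis. Payload 3.8 kg.
Tool frame: the origin (TCP) lies on the centre line of the jaws, within the pads' length; the fingertips stand bot.finger_overhang ahead of it and the grasp point (between the pads) lies 6 mm ahead of it (bot.finger_overhang is the distance from the TCP to the fingertips, in m); x points along the fingers, y is the direction in which the jaws open and shut, and the axes are right-handed (so a half turn about x gives the same grasp; the last joint's range is limited). The gripper opens to 85 mm and grips with 20 to 120 N. Pads are 22 mm wide; open, the fingers measure 114 mm over their backs; the gripper's body (76 mm by 85 mm) begins 54 mm behind the grasp point. The pads swing forward as they close: fully open they stand 13 mm farther back than shut.
Start: joints at [1.215, 0.264, 1.604, -0, 1.274, -0.037], TCP at [0.212, 0.641, 0.256] pointing down, gripper open.
Joint ranges: [-2.63, 2.63], [-0.94, 2.18], [0.31, 2.57], [-1.31, 4.45], [0, 2.66], [-2.55, 2.55]. Speed limits (rad/s): [2.57, 2.57, 3.14, 3.14, 3.14, 3.14].

### API

Orientations are given as a rotation vector (axis times angle).
In Python, from workcell import bot gives the robot as it stands.
- The arm moves only by the shell command python3 -m crank 'ROWS' [FORCE]. ROWS is JSON, a list of rows, each an object with "dp": the shift along the tool's x, y, z in m, a list of three; "yaw": the turn about the tool's x in rad; "jaw": the opening, from -1 (shut) to 1 (fully open). A call has exactly 10 rows; each row shifts and turns the commanded pose from where the row before left it, along the tool's axes as they then stand; what a row does not reach is not made up. A row lasts 1/12 s, in which the tool goes at most 41.7 mm and 7.16 degrees, less where a joint would pass 70% of its speed; a pose out of reach is approached as far as the arm can. A call with a gripper value outside its range is refused whole. The fingers move at their own pace and stop on an object; FORCE is the grip in N (left out, the last holds). Time passes only in rows, so rows that do not move let the fingers close, or fill a call up. It gives the time, the measured TCP pose, the force and the opening at its end, in the units of the state.
- bot.state(): the state, without advancing time (a new reading comes with each control period).
- bot.grab_frame(name): name is "scene" or "top"; returns a dict with "pixels" (384x512x3 uint8, red, green, blue), "camera_matrix" (3x3 intrinsics, pixels), "k1" (the pictures are not rectified: a ray, as slopes to the right and down, at radius r is drawn at 1 + k1 r^2 times it, then the intrinsics apply), "R" (3x3) and "t" (3): a world point X has camera coordinates R X + t. Camera axes: x right, y down, z forward; pixel columns grow to the right and rows downward; lengths in m; the calibration is good to about 2 mm. A picture is of the moment at which its call begins. There is no depth.
- bot.sign_off(): hands the job in, once; it reports no verdict.
Trained networks look in a picture, given as the dict that the camera call returned (one of the last four; its "shot" number tells which), for a name from the list of things; names that differ only in an ending like _2 or _b are one class to them, and where a whole thing is asked for, a point or a joint stands for the part that bears it (a point fixed in the world has none). Each returns a list of dicts, best first, with "score" (0 to 1); they miss things now and then, are a little off and sometimes report something else, mostly with a low value. They report only what shows in the picture. A call takes as long as a camera call.
- bot.search_frame(picture, name): "xyz" ([x, y, z] in m, in world coordinates, good to about 4 mm: the middle of the surface that is visible of it).
- bot.mark_of(picture, name): "xyz" ([x, y, z] in m, in world coordinates, good to about 4 mm: a listed point, or the origin of a listed thing).
The state is a dict: "time_s": time; "q": joint angles; "qd": joint speeds; "joint_torque": joint torques, N m; "eef_pos": TCP position; "eef_rot": TCP orientation; "force": force on the tool from outside, world axes, zero at the start; "ft_torque": the same for the moment, N m; "grip_width": finger opening in m.
Only numpy, scipy, OpenCV 4.12 (cv2) and the standard library are available. Lean on these libraries where they do the work, as an engineer would, in place of code of your own. Each camera call takes 0.05 s, during which the arm holds its last target.

### The job

Set the bench ink mixer running at the red setting: with closed fingers, push the pointer of the rotary selector round from one side, click by click, until it rests in the click at the red dot, and only then press the green start button fully in and let it spring back out. Do not take the pointer between the fingers, and leave the tin on the mixer and the yellow-lidded tin and ink tube beside it where they stand.

Things in the scene. Friction and masses are not known exactly. Their poses are not given: they have to be found in the camera images.
- mixer: Grey bench ink mixer, fixed; origin on the worktop under the selector's axis, x from its front (button) to its back (tin), z up. Housing x -125 to +78, y -95 to +95 mm, top 58 mm high; on it a black round dial plate, radius 76 mm, top 60 mm high. Behind it a deck 28 mm high to x = 195 mm with a platen and a tin at x = 135 mm (tin's top 86 mm high). Only selector and button rise above the plate.
- selector (a joint): Selector angle, rad, anticlockwise from above; 0: pointer along the mixer's +x. 9 clicks 30 degrees (0.524 rad) apart from -120 to +120, a white tick at each; stops at 2.15 rad. Leaving a click takes 2 to 4 N near the nose; past half way a spring snaps it on, ahead of the finger, into the middle of the next click. Starts in one of the three middle clicks (rarely balanced half way between two).
- selector_axis (a point): On the selector's axis at the dial plate's top; turns with the selector: x along the pointer, z up. The selector is a grey round skirt, radius 21 mm, 13 mm high, with an upright pointer bar along x from -18 mm to a round nose at +46 mm, 12 mm thick (y +-6 mm), from 2 to 34 mm above the plate, with a black line on top.
- selector_points_at (a point): Point 66 mm from the axis along the pointer (20 mm beyond its nose), at the level of the dial plate, on the circle of the coloured dots. It lies on a dot when the selector is set to it.
- dot_red: Flat red dot, 13 mm across, 1.5 mm thick, fixed on the dial plate 66 mm from the axis; origin at its centre. Four dots, red, yellow, blue and white, mark the clicks at -90, -60, +60 and +90 degrees; which colour is at which click changes every time.
- start (a joint): Travel of the green start button, m: 0 out, 0.006 fully in; springs back out; about 5 N holds it fully in.
- start_top (a point): Middle of the top of the green start button (28 mm across, in a black round housing) on the housing in front of the dial, 96 mm from the selector's axis towards the mixer's front. It is pressed straight down.
- mixer_tin: Ink tin, 71 mm across, 53 mm high, loose on the mixer's platen; origin at the centre of its underside.
- yellow_tin: Ink tin with a yellow lid, 70 mm across, 63 mm high, loose on the worktop at the mixer's left; origin at the centre of its underside.
- ink_tube: Green ink tube, 150 x 56 x 39 mm, lying loose on the worktop at the mixer's right; origin at the centre of its underside.

How it is judged:
By the outcome, as a careful person would: the job done as asked, in the order asked, and still so for the second after the job is handed in, with the robot touching nothing.
It also fails if it takes over 51 s, if anything falls off the work surface, if the arm or the gripper's body presses on something with over 40 N, if the wrist force passes 120 N, or if a joint passes its speed limit or range.

## Working session

There is one attempt and no reset: what is moved stays moved. The work goes in short steps, Python scripts to look and compute and a shell command to move; the robot and the scene stay as the last step left them, time stands still between calls to the robot, and variables do not carry over. Pictures are saved under pics/ and viewed, and the job is handed in when it is done.

```bash
ls; mkdir -p pics
python3 - <<'E'
from workcell import bot
import cv2
s=bot.state();print({k:s[k] for k in('time_s','eef_pos','eef_rot','force','grip_width')},bot.finger_overhang)
for n in('scene','top'):
    f=bot.grab_frame(n);cv2.imwrite(f'pics/{n}0.png',f['pixels'][:,:,::-1])
    for k in('mixer','selector_axis','selector_points_at','dot_red','start_top','mixer_tin','yellow_tin','ink_tube'):
        print(n,k,[(d['score'],d['xyz']) for d in bot.mark_of(f,k)[:2]])
print(bot.state()['time_s'])
E
```

```text
pics
{'time_s': 0.0, 'eef_pos': array([0.21127976, 0.64036443, 0.25494527]), 'eef_rot': array([ 0.24838125,  1.55673292, -0.25189671]), 'force': array([ 0.12017782, -0.38191783, -0.82996968]), 'grip_width': 0.0856092940990758} 0.025
scene mixer [(0.77, [0.5818, -0.1176, 0.0012])]
scene selector_axis [(0.54, [0.5817, -0.1173, 0.0564])]
scene selector_points_at [(0.57, [0.6305, -0.0796, 0.0627])]
scene dot_red []
scene start_top [(0.67, [0.4846, -0.1299, 0.0803]), (0.67, [0.6023, -0.316, -0.0045])]
scene mixer_tin [(0.68, [0.5832, -0.1156, 0.0574]), (0.58, [0.7114, -0.1005, 0.0348])]
scene yellow_tin [(0.85, [0.5023, 0.043, -0.001])]
scene ink_tube [(0.56, [0.6047, -0.3159, -0.0003])]
top mixer [(0.74, [0.5795, -0.1165, 0.0049])]
top selector_axis [(0.55, [0.5773, -0.119, 0.0572])]
top selector_points_at [(0.55, [0.6278, -0.075, 0.0546])]
top dot_red []
top start_top [(0.68, [0.4804, -0.131, 0.0813])]
top mixer_tin [(0.78, [0.715, -0.1034, 0.0262])]
top yellow_tin [(0.75, [0.5034, 0.0428, 0.0006])]
top ink_tube [(0.91, [0.6004, -0.3114, -0.0038])]
0.9
```

View pics/top0.png

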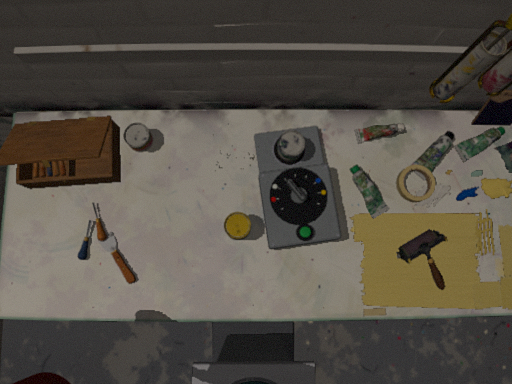

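View pics/scene0.png

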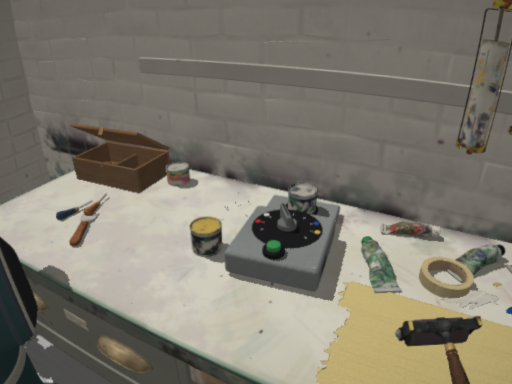

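```bash
cat > h.py <<'E'
import numpy as np,cv2
def proj(f,X):
    c=f['R']@np.asarray(X)+f['t'];s=c[:2]/c[2];s=s*(1+f['k1']*(s@s));K=f['camera_matrix'];return (K@[s[0],s[1],1])[:2]
AX=np.array([.5795,-.118]);YAW=.113
def pt(r,a,z,ax=AX,yaw=YAW): return [ax[0]+r*np.cos(a+yaw),ax[1]+r*np.sin(a+yaw),z]
def show(f,fn,c=None,h=48,k=8,pts=()):
    p=proj(f,[*AX,.06]) if c is None else c
    x0,y0=int(p[0]-h),int(p[1]-h*.75)
    im=np.ascontiguousarray(f['pixels'][y0:y0+int(1.5*h),x0:x0+2*h,::-1])
    im=cv2.resize(im,None,fx=k,fy=k,interpolation=cv2.INTER_CUBIC)
    for X in pts:
        u=((proj(f,X)-[x0,y0]+.5)*k).astype(int);cv2.drawMarker(im,tuple(int(v) for v in u),(255,0,255),0,10,1)
    cv2.imwrite(fn,im)
E
python3 - <<'E'
from workcell import bot
from h import *
d=np.radians
f=bot.grab_frame('top')
P=[pt(66,0,0)]*0+[pt(.066,d(a),.06) for a in(-90,-60,60,90)]+[pt(0,0,.094),pt(.046,d(30),.094),pt(.096,np.pi,.08),pt(.135,0,.086)]
show(f,'pics/top1.png',pts=P)
g=bot.grab_frame('scene');show(g,'pics/sc1.png',pts=P,h=60,k=6)
# refine dots by colour
hsv=cv2.cvtColor(f['pixels'],cv2.COLOR_RGB2HSV).astype(int)
p=proj(f,[*AX,.06]).astype(int);print(p)
for X in P: print(proj(f,X).round(1))
E
```

```text
[297 195]
[322.4 192.4]
[317.2 180.5]
[274.  185.5]
[272.2 198.3]
[298.8 193. ]
[287.7 178.7]
[303.4 231.3]
[291.3 142.7]
```

View pics/top1.png

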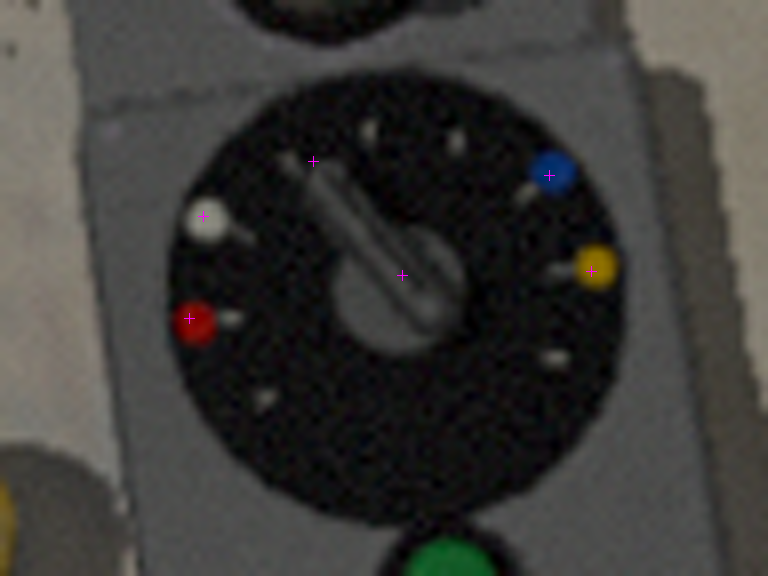

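View pics/sc1.png

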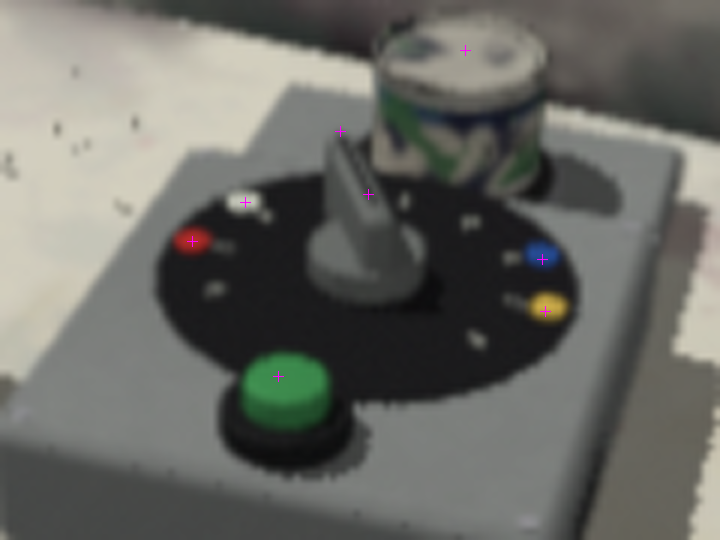

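```bash
cat >> h.py <<'E'
from scipy.spatial.transform import Rotation as Ro
AX=np.array([.5795,-.1190]);YAW=.132
def refine(fs_obs):
    from scipy.optimize import least_squares
    def r(p):
        return np.concatenate([proj(f,pt(.066,np.radians(a),.0615,p[:2],p[2]))-o for f,a,o in fs_obs])
    return least_squares(r,[*AX,YAW])
def blobs(f):
    import math
    out=[];hsv=cv2.cvtColor(cv2.resize(f['pixels'],None,fx=4,fy=4,interpolation=cv2.INTER_CUBIC),cv2.COLOR_RGB2HSV).astype(int)
    for a,c in((90,'r'),(60,'w'),(-60,'b'),(-90,'y')):
        e=proj(f,pt(.066,np.radians(a),.0615));H,S,V=np.moveaxis(hsv,2,0)
        m={'r':(((H<8)|(H>172))&(S>150)&(V>70)),'w':(S<60)&(V>105),'b':(abs(H-110)<12)&(S>120)&(V>70),'y':(abs(H-23)<8)&(S>140)&(V>90)}[c]
        yy,xx=np.nonzero(m);x=(xx+.5)/4-.5;y=(yy+.5)/4-.5;k=np.hypot(x-e[0],y-e[1])<4.5
        if k.sum()>20: out.append((f,a,np.array([x[k].mean(),y[k].mean()])))
    return out
def rel(bot,target):
    s=bot.state();R=Ro.from_rotvec(s['eef_rot']).as_matrix();return R.T@(np.asarray(target)-s['eef_pos'])
E
python3 - <<'E'
from workcell import bot
from h import *
b=[]
for n in('top','scene'):
    f=bot.grab_frame(n);bb=blobs(f);b+=bb
    try:
        r=refine(bb);print(n,len(bb),r.x,r.cost)
    except Exception as e: print(e)
r=refine(b);print(r.x,r.fun.round(2))
s=bot.state();print(Ro.from_rotvec(s['eef_rot']).as_matrix().round(3))
E
```

```text
top 4 [ 0.57938834 -0.11979007  0.13536051] 0.004720556546860792
scene 4 [ 0.58024985 -0.11780519  0.13001658] 0.7903431855933534
[ 0.57947212 -0.11881719  0.13383431] [-0.41 -0.11 -0.31 -0.03 -0.4   0.01 -0.33  0.01  0.07 -0.11  0.61  1.31
  0.26  0.01  0.1   0.04]
[[-0.     0.313  0.95 ]
 [-0.     0.95  -0.313]
 [-1.    -0.    -0.   ]]
```

```bash
python3 -m crank '[{"dp":[0,-0.024,0.0256],"yaw":0,"jaw":-1},{"dp":[0,-0.024,0.0256],"yaw":0,"jaw":-1},{"dp":[0,-0.024,0.0256],"yaw":0,"jaw":-1},{"dp":[0,-0.024,0.0256],"yaw":0,"jaw":-1},{"dp":[0,-0.024,0.0256],"yaw":0,"jaw":-1},{"dp":[0,-0.024,0.0256],"yaw":0,"jaw":-1},{"dp":[0,-0.024,0.0256],"yaw":0,"jaw":-1},{"dp":[0,-0.024,0.0256],"yaw":0,"jaw":-1},{"dp":[0,-0.024,0.0256],"yaw":0,"jaw":-1},{"dp":[0,-0.024,0.0256],"yaw":0,"jaw":-1}]' 30
python3 -m crank '[{"dp":[0,-0.024,0.0256],"yaw":0,"jaw":-1},{"dp":[0,-0.024,0.0256],"yaw":0,"jaw":-1},{"dp":[0,-0.024,0.0256],"yaw":0,"jaw":-1},{"dp":[0,-0.024,0.0256],"yaw":0,"jaw":-1},{"dp":[0,-0.024,0.0256],"yaw":0,"jaw":-1},{"dp":[0,-0.024,0.0256],"yaw":0,"jaw":-1},{"dp":[0,-0.024,0.0256],"yaw":0,"jaw":-1},{"dp":[0,-0.024,0.0256],"yaw":0,"jaw":-1},{"dp":[0,-0.024,0.0256],"yaw":0,"jaw":-1},{"dp":[0,-0.024,0.0256],"yaw":0,"jaw":-1}]'
python3 -m crank '[{"dp":[0,0,0],"yaw":0.1,"jaw":-1},{"dp":[0,0,0],"yaw":0.1,"jaw":-1},{"dp":[0,0,0],"yaw":0.1,"jaw":-1},{"dp":[0,0,0],"yaw":0.1,"jaw":-1},{"dp":[0,0,0],"yaw":0.1,"jaw":-1},{"dp":[0,0,0],"yaw":0.1,"jaw":-1},{"dp":[0,0,0],"yaw":0,"jaw":-1},{"dp":[0,0,0],"yaw":0,"jaw":-1},{"dp":[0,0,0],"yaw":0,"jaw":-1},{"dp":[0,0,0],"yaw":0,"jaw":-1}]'
python3 - <<'E'
from workcell import bot
from h import *
s=bot.state();R=Ro.from_rotvec(s['eef_rot']).as_matrix();print(s['time_s'],s['eef_pos'],s['grip_width'],s['force'],R.round(3),np.degrees(np.arctan2(R[1,1],R[0,1])))
print(rel(bot,[.6276,-.1223,.16]))
E
```

```text
time_s: 1.93
eef_pos: [0.38, 0.3313, 0.2566]
eef_rot: [0.25, 1.556, -0.25]
force: [0.9, 0.7, -0.3]
grip_width: 0.0
time_s: 2.77
eef_pos: [0.5479, 0.023, 0.2566]
eef_rot: [0.251, 1.556, -0.25]
force: [0.1, 1.4, 0.3]
grip_width: 0.0001
time_s: 3.6
eef_pos: [0.5473, 0.0247, 0.2564]
eef_rot: [0.716, 1.45, -0.716]
force: [0.1, 0.5, -0.1]
grip_width: -0.0001
3.6 [0.54731585 0.02472838 0.25635003] -8.399613078446922e-05 [ 0.0870277   0.51185449 -0.10703952] [[ 0.     0.794  0.608]
 [-0.     0.608 -0.794]
 [-1.     0.     0.   ]] 37.45576825567593
[ 0.09635821 -0.02569133  0.16553328]
```

```bash
python3 -m crank '[{"dp":[0,-0.0037,0.0236],"yaw":0,"jaw":-1},{"dp":[0,-0.0037,0.0236],"yaw":0,"jaw":-1},{"dp":[0,-0.0037,0.0236],"yaw":0,"jaw":-1},{"dp":[0,-0.0037,0.0236],"yaw":0,"jaw":-1},{"dp":[0,-0.0037,0.0236],"yaw":0,"jaw":-1},{"dp":[0,-0.0037,0.0236],"yaw":0,"jaw":-1},{"dp":[0,-0.0037,0.0236],"yaw":0,"jaw":-1},{"dp":[0.02,0,0],"yaw":0,"jaw":-1},{"dp":[0.03,0,0],"yaw":0,"jaw":-1},{"dp":[0.03,0,0],"yaw":0,"jaw":-1}]'
python3 - <<'E'
from workcell import bot
from h import *
print(rel(bot,[.6276,-.1223,.099]))
f=bot.grab_frame('scene');show(f,'pics/sc2.png',h=60,k=6)
s=bot.state();print(s['eef_pos'])
E
```

```text
time_s: 4.43
eef_pos: [0.6284, -0.1233, 0.1769]
eef_rot: [0.717, 1.446, -0.716]
force: [0.0, 0.4, 0.4]
grip_width: 0.0001
[ 0.0778744  -0.00018316 -0.00150346]
[ 0.62342402 -0.12190158  0.16828178]
```

View pics/sc2.png

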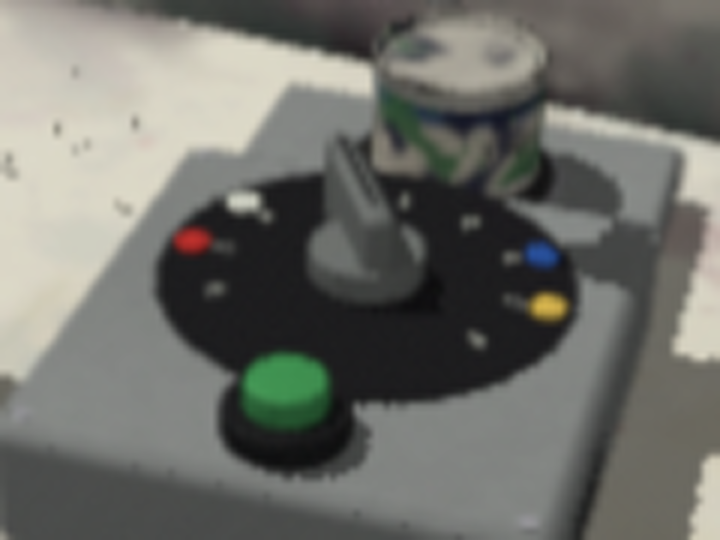

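```bash
python3 -m crank '[{"dp":[0.008,0,0.001],"yaw":0,"jaw":-1},{"dp":[0.008,0,0.001],"yaw":0,"jaw":-1},{"dp":[0.008,0,0.001],"yaw":0,"jaw":-1},{"dp":[0.008,0,0],"yaw":0,"jaw":-1},{"dp":[0.008,0,0],"yaw":0,"jaw":-1},{"dp":[0,0,0],"yaw":0,"jaw":-1},{"dp":[0,0,0],"yaw":0,"jaw":-1},{"dp":[0,0,0],"yaw":0,"jaw":-1},{"dp":[0,0,0],"yaw":0,"jaw":-1},{"dp":[0,0,0],"yaw":0,"jaw":-1}]'
python3 - <<'E'
from workcell import bot
from h import *
print(rel(bot,[.6276,-.1223,.099]))
f=bot.grab_frame('scene');show(f,'pics/sc3.png',h=60,k=6)
E
```

```text
time_s: 5.32
eef_pos: [0.6292, -0.1248, 0.137]
eef_rot: [0.717, 1.448, -0.717]
force: [0.6, 0.3, -0.0]
grip_width: 0.0002
[ 0.03801843  0.0001748  -0.00299288]
```

View pics/sc3.png

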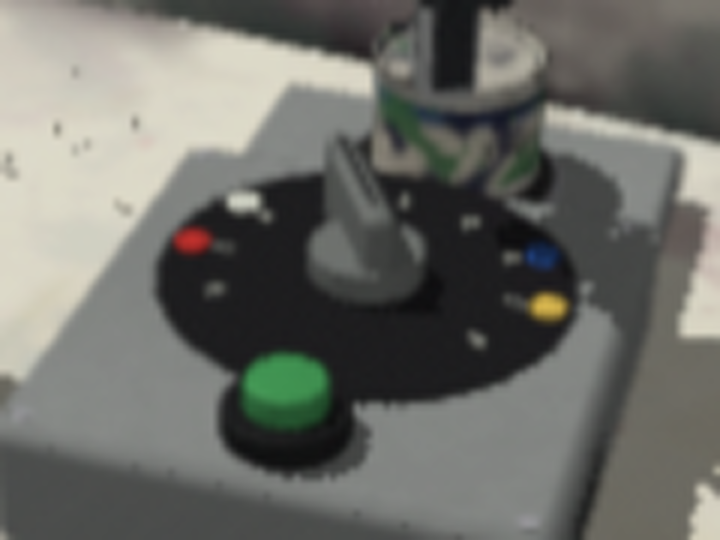

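```bash
python3 -m crank '[{"dp":[0.006,0,0],"yaw":0,"jaw":-1},{"dp":[0.006,0,0],"yaw":0,"jaw":-1},{"dp":[0.006,0,0],"yaw":0,"jaw":-1},{"dp":[0.006,0,0],"yaw":0,"jaw":-1},{"dp":[0.006,0,0],"yaw":0,"jaw":-1},{"dp":[0.006,0,0],"yaw":0,"jaw":-1},{"dp":[0,0,0],"yaw":0,"jaw":-1},{"dp":[0,0,0],"yaw":0,"jaw":-1},{"dp":[0,0,0],"yaw":0,"jaw":-1},{"dp":[0,0,0],"yaw":0,"jaw":-1}]'
python3 - <<'E'
from workcell import bot
from h import *
print(rel(bot,[.6276,-.1223,.099]))
f=bot.grab_frame('scene');show(f,'pics/sc4.png',h=60,k=6,pts=[bot.state()['eef_pos']-[0,0,.025]])
f=bot.grab_frame('top');show(f,'pics/top4.png')
E
```

```text
time_s: 6.2
eef_pos: [0.6292, -0.1248, 0.1007]
eef_rot: [0.717, 1.448, -0.717]
force: [0.9, 0.0, 0.3]
grip_width: -0.0001
[ 0.00174249  0.00022147 -0.00296557]
```

View pics/sc4.png

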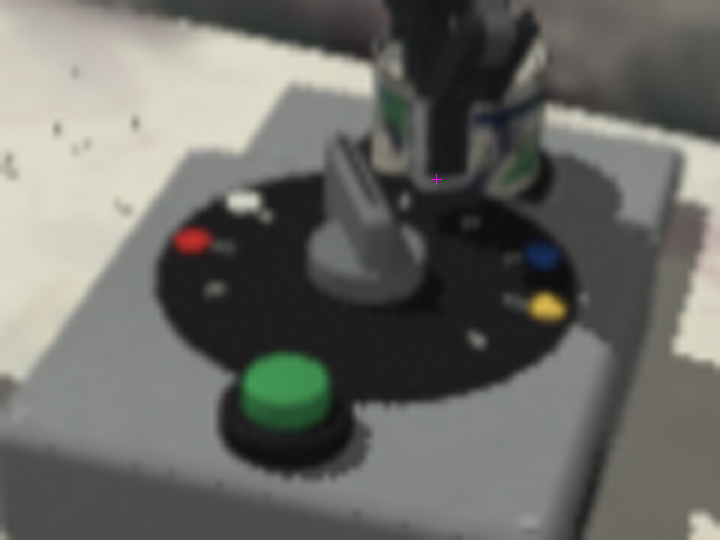

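View pics/top4.png

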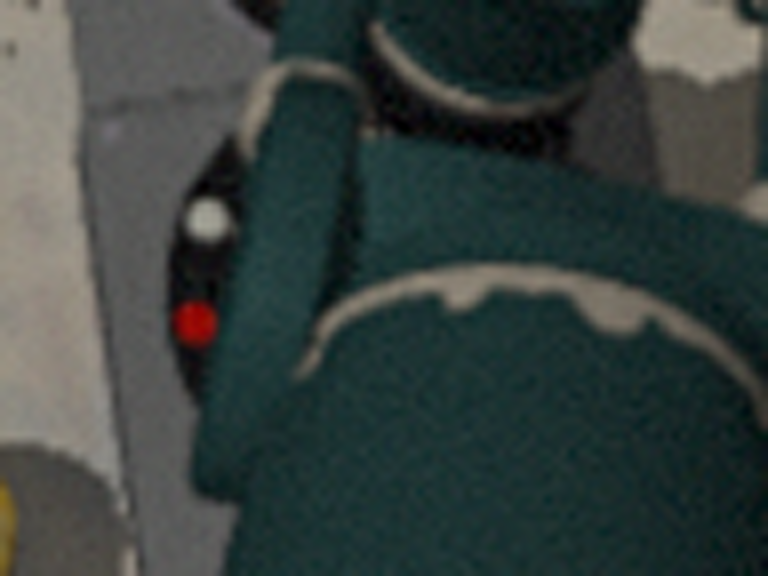

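```bash
python3 -m crank '[{"dp":[0,0,-0.005],"yaw":0,"jaw":-1},{"dp":[0,0,-0.005],"yaw":0,"jaw":-1},{"dp":[0,0,-0.005],"yaw":0,"jaw":-1},{"dp":[0,0,-0.003],"yaw":0,"jaw":-1},{"dp":[0,0.001,-0.0022],"yaw":-0.06,"jaw":-1},{"dp":[0,0.001,-0.0022],"yaw":-0.06,"jaw":-1},{"dp":[0,0.001,-0.0022],"yaw":-0.06,"jaw":-1},{"dp":[0,0.001,-0.0022],"yaw":-0.06,"jaw":-1},{"dp":[0,0.001,-0.0022],"yaw":-0.06,"jaw":-1},{"dp":[0,0.001,-0.0022],"yaw":-0.06,"jaw":-1}]'
cat >> h.py <<'E'
def fing(bot):
    s=bot.state();R=Ro.from_rotvec(s['eef_rot']).as_matrix();a=np.arctan2(R[1,1],R[0,1])
    v=R.T@(np.array([*AX,0])-s['eef_pos']);print('t',round(s['time_s'],2),'barangle if aligned',round(np.degrees(a-.134),1),'radial',-v[1],'offset',-v[2],'z',s['eef_pos'][2],'F',s['force'].round(1))
E
python3 - <<'E'
from workcell import bot
from h import *
fing(bot)
f=bot.grab_frame('scene');show(f,'pics/sc5.png',h=60,k=6)
E
```

```text
time_s: 7.13
eef_pos: [0.6124, -0.0966, 0.1004]
eef_rot: [0.435, 1.526, -0.435]
force: [-0.9, -0.3, 0.1]
grip_width: 0.0001
t 7.13 barangle if aligned 50.5 radial 0.036332562829454414 offset 0.016140058278660354 z 0.10035870674878028 F [-0.9 -0.3  0.1]
```

View pics/sc5.png

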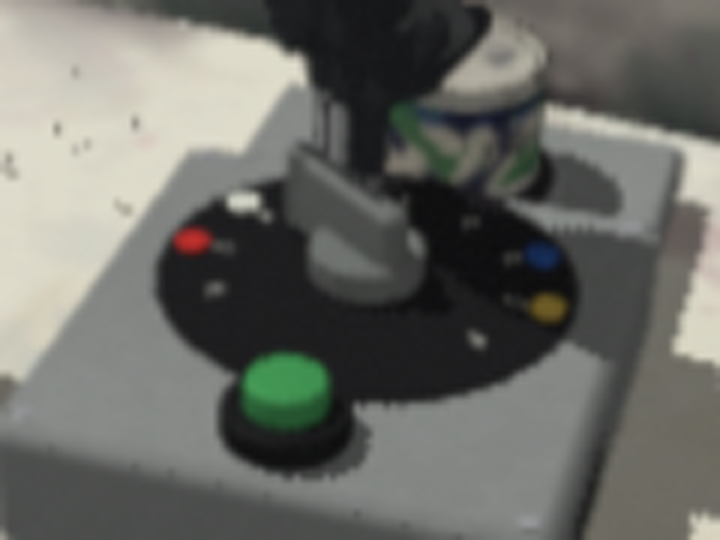

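```bash
python3 -m crank '[{"dp":[0,0.001,-0.0023],"yaw":-0.063,"jaw":-1},{"dp":[0,0.001,-0.0023],"yaw":-0.063,"jaw":-1},{"dp":[0,0.001,-0.0023],"yaw":-0.063,"jaw":-1},{"dp":[0,0.001,-0.0023],"yaw":-0.063,"jaw":-1},{"dp":[0,0.001,-0.0023],"yaw":-0.063,"jaw":-1},{"dp":[0,0.001,-0.0023],"yaw":-0.063,"jaw":-1},{"dp":[0,0.001,-0.0023],"yaw":-0.063,"jaw":-1},{"dp":[0,0.001,-0.0023],"yaw":-0.063,"jaw":-1},{"dp":[0,0,0],"yaw":0,"jaw":-1},{"dp":[0,0,0],"yaw":0,"jaw":-1}]'
python3 - <<'E'
from workcell import bot
from h import *
fing(bot)
f=bot.grab_frame('scene');show(f,'pics/sc6.png',h=60,k=6)
E
```

```text
time_s: 8.02
eef_pos: [0.5978, -0.0833, 0.1003]
eef_rot: [0.045, 1.57, -0.045]
force: [-0.4, 0.6, 0.6]
grip_width: 0.0001
t 8.02 barangle if aligned 79.1 radial 0.03670201436780834 offset 0.016281792862371487 z 0.10032382514355309 F [-0.4  0.6  0.6]
```

View pics/sc6.png

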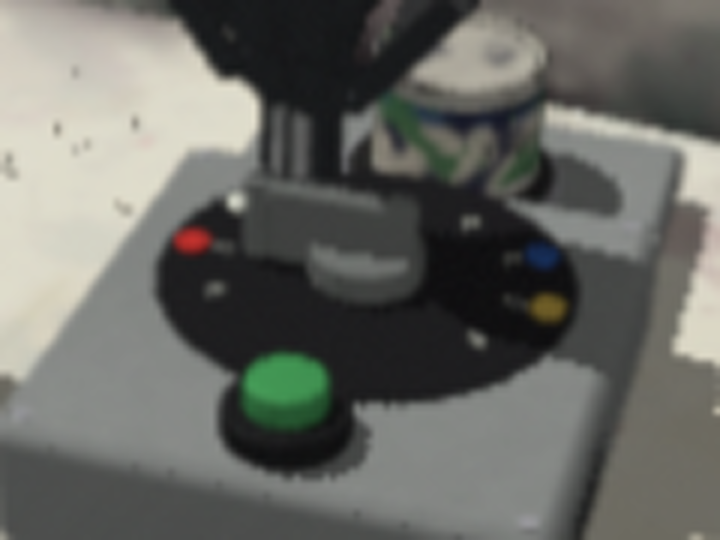

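```bash
python3 -m crank '[{"dp":[0,0,0.004],"yaw":0,"jaw":-1},{"dp":[0,0,0.006],"yaw":0,"jaw":-1},{"dp":[-0.005,0,0.004],"yaw":0,"jaw":-1},{"dp":[-0.01,0,0],"yaw":0,"jaw":-1},{"dp":[-0.015,0,0],"yaw":0,"jaw":-1},{"dp":[-0.015,0,0],"yaw":0,"jaw":-1},{"dp":[-0.015,0,0],"yaw":0,"jaw":-1},{"dp":[-0.01,0,0],"yaw":0,"jaw":-1},{"dp":[0,0,0],"yaw":0,"jaw":-1},{"dp":[0,0,0],"yaw":0,"jaw":-1}]'
python3 - <<'E'
from workcell import bot
from h import *
fing(bot)
f=bot.grab_frame('scene');d=np.radians
show(f,'pics/sc7.png',h=60,k=6,pts=[pt(.046,d(90),.094,yaw=.134),pt(-.018,d(90),.094,yaw=.134),pt(.096,np.pi,.08)])
for k in('selector_points_at','selector_axis','start_top','dot_red'): print(k,[(x['score'],x['xyz']) for x in bot.mark_of(f,k)[:2]])
print(rel(bot,[.4844,-.1318,.15]))
E
```

```text
time_s: 8.9
eef_pos: [0.6127, -0.0844, 0.1715]
eef_rot: [0.043, 1.568, -0.043]
force: [0.2, 1.2, -0.2]
grip_width: 0.0001
t 8.9 barangle if aligned 79.2 radial 0.03635811803924711 offset 0.03166654306065519 z 0.171499764542391 F [ 0.2  1.2 -0.2]
selector_points_at [(0.63, [0.5676, -0.0567, 0.0614])]
selector_axis [(0.82, [0.5855, -0.1187, 0.0569])]
start_top [(0.53, [0.484, -0.1322, 0.0814]), (0.52, [0.5824, -0.1199, 0.0013])]
dot_red [(0.48, [0.4832, -0.13, 0.0825])]
[ 0.01924276 -0.05457915 -0.12394285]
```

View pics/sc7.png

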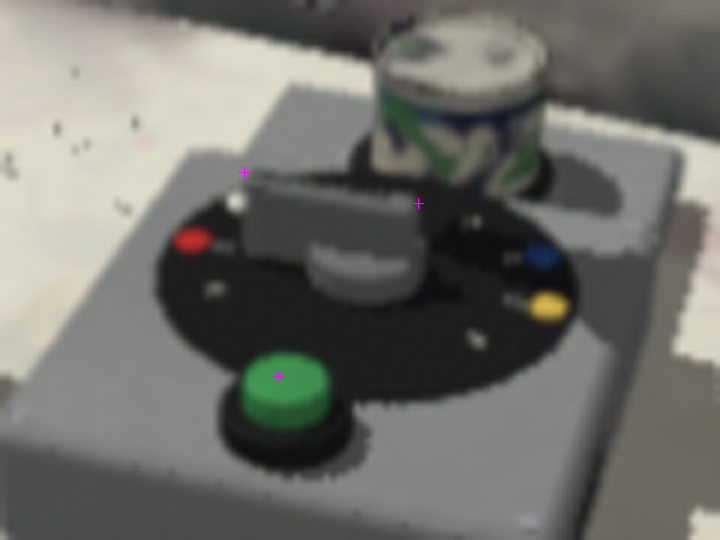

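```bash
python3 -m crank '[{"dp":[0,-0.007,-0.0155],"yaw":0,"jaw":-1},{"dp":[0,-0.007,-0.0155],"yaw":0,"jaw":-1},{"dp":[0,-0.007,-0.0155],"yaw":0,"jaw":-1},{"dp":[0,-0.007,-0.0155],"yaw":0,"jaw":-1},{"dp":[0,-0.007,-0.0155],"yaw":0,"jaw":-1},{"dp":[0,-0.007,-0.0155],"yaw":0,"jaw":-1},{"dp":[0,-0.007,-0.0155],"yaw":0,"jaw":-1},{"dp":[0,-0.007,-0.0155],"yaw":0,"jaw":-1},{"dp":[0,0,0],"yaw":0,"jaw":-1},{"dp":[0,0,0],"yaw":0,"jaw":-1}]'
python3 -m crank '[{"dp":[0.01,0,0],"yaw":0,"jaw":-1},{"dp":[0.015,0,0],"yaw":0,"jaw":-1},{"dp":[0.015,0,0],"yaw":0,"jaw":-1},{"dp":[0.01,0,0],"yaw":0,"jaw":-1},{"dp":[0.003,0,0],"yaw":0,"jaw":-1},{"dp":[0,0,0],"yaw":0,"jaw":-1},{"dp":[0,0,0],"yaw":0,"jaw":-1},{"dp":[0,0,0],"yaw":0,"jaw":-1},{"dp":[0,0,0],"yaw":0,"jaw":-1},{"dp":[0,0,0],"yaw":0,"jaw":-1}]'
python3 - <<'E'
from workcell import bot
from h import *
print(rel(bot,[.484,-.1335,.1064]))
f=bot.grab_frame('scene')
show(f,'pics/sc8.png',h=60,k=6,pts=[bot.state()['eef_pos']-[0,0,.025]])
E
```

```text
time_s: 9.98
eef_pos: [0.4845, -0.1334, 0.1698]
eef_rot: [0.044, 1.571, -0.044]
force: [0.3, -0.5, 0.5]
grip_width: 0.0001
time_s: 10.82
eef_pos: [0.4858, -0.1336, 0.1181]
eef_rot: [0.043, 1.569, -0.043]
force: [0.6, -0.2, -0.4]
grip_width: -0.0001
[ 1.17362069e-02 -2.97778584e-05 -1.82692795e-03]
```

View pics/sc8.png

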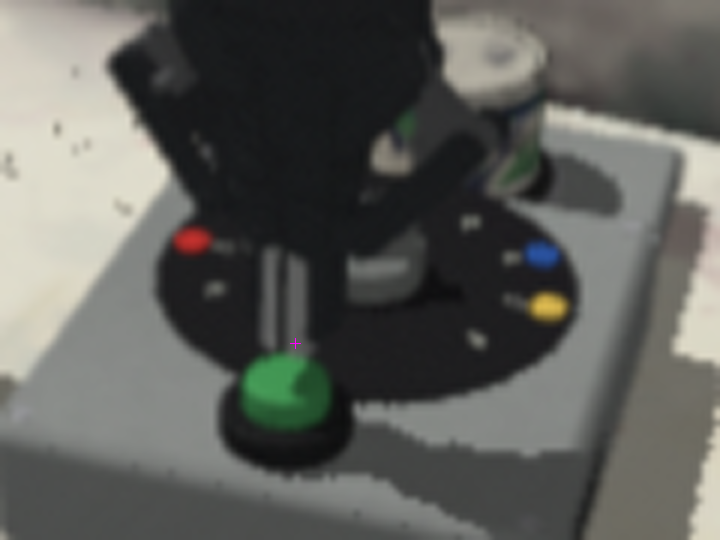

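```bash
python3 -m crank '[{"dp":[0.003,0,-0.0015],"yaw":0,"jaw":-1},{"dp":[0.003,0,0],"yaw":0,"jaw":-1},{"dp":[0.003,0,0],"yaw":0,"jaw":-1},{"dp":[0.002,0,0],"yaw":0,"jaw":-1},{"dp":[0.002,0,0],"yaw":0,"jaw":-1},{"dp":[0.001,0,0],"yaw":0,"jaw":-1},{"dp":[0.001,0,0],"yaw":0,"jaw":-1},{"dp":[0,0,0],"yaw":0,"jaw":-1},{"dp":[0,0,0],"yaw":0,"jaw":-1},{"dp":[0,0,0],"yaw":0,"jaw":-1}]'
```

```text
time_s: 11.7
eef_pos: [0.4836, -0.1333, 0.1024]
eef_rot: [0.043, 1.571, -0.043]
force: [-2.2, 0.7, 2.4]
grip_width: 0.0
```

```bash
python3 -m crank '[{"dp":[0.001,0,0],"yaw":0,"jaw":-1},{"dp":[0.001,0,0],"yaw":0,"jaw":-1},{"dp":[0.001,0,0],"yaw":0,"jaw":-1},{"dp":[0,0,0],"yaw":0,"jaw":-1},{"dp":[0,0,0],"yaw":0,"jaw":-1},{"dp":[0,0,0],"yaw":0,"jaw":-1},{"dp":[0,0,0],"yaw":0,"jaw":-1},{"dp":[0,0,0],"yaw":0,"jaw":-1},{"dp":[0,0,0],"yaw":0,"jaw":-1},{"dp":[0,0,0],"yaw":0,"jaw":-1}]'
```

```text
time_s: 12.53
eef_pos: [0.4838, -0.1333, 0.0994]
eef_rot: [0.043, 1.57, -0.043]
force: [-1.9, 0.5, 4.3]
grip_width: 0.0002
```

```bash
python3 -m crank '[{"dp":[0.001,0,0],"yaw":0,"jaw":-1},{"dp":[0.001,0,0],"yaw":0,"jaw":-1},{"dp":[0,0,0],"yaw":0,"jaw":-1},{"dp":[0,0,0],"yaw":0,"jaw":-1},{"dp":[0,0,0],"yaw":0,"jaw":-1},{"dp":[0,0,0],"yaw":0,"jaw":-1},{"dp":[0,0,0],"yaw":0,"jaw":-1},{"dp":[0,0,0],"yaw":0,"jaw":-1},{"dp":[0,0,0],"yaw":0,"jaw":-1},{"dp":[0,0,0],"yaw":0,"jaw":-1}]'
```

```text
time_s: 13.37
eef_pos: [0.4839, -0.1334, 0.0989]
eef_rot: [0.043, 1.57, -0.043]
force: [-5.1, 1.1, 15.7]
grip_width: -0.0001
```

```bash
python3 - <<'E'
from workcell import bot
from h import *
f=bot.grab_frame('scene')
show(f,'pics/sc9.png',h=60,k=6)
E
python3 -m crank '[{"dp":[-0.003,0,0],"yaw":0,"jaw":-1},{"dp":[-0.004,0,0],"yaw":0,"jaw":-1},{"dp":[-0.005,0,0],"yaw":0,"jaw":-1},{"dp":[-0.01,0,0],"yaw":0,"jaw":-1},{"dp":[-0.015,0,0],"yaw":0,"jaw":-1},{"dp":[-0.02,0,0],"yaw":0,"jaw":-1},{"dp":[-0.02,0,0],"yaw":0,"jaw":-1},{"dp":[-0.02,0,0],"yaw":0,"jaw":-1},{"dp":[-0.02,0,0],"yaw":0,"jaw":-1},{"dp":[-0.01,0,0],"yaw":0,"jaw":-1}]'
python3 -m crank '[{"dp":[0,0.03,0],"yaw":0,"jaw":-1},{"dp":[0,0.03,0],"yaw":0,"jaw":-1},{"dp":[0,0.03,0],"yaw":0,"jaw":-1},{"dp":[0,0.03,0],"yaw":0,"jaw":-1},{"dp":[0,0.03,0],"yaw":0,"jaw":-1},{"dp":[0,0.03,0],"yaw":0,"jaw":-1},{"dp":[0,0.03,0],"yaw":0,"jaw":-1},{"dp":[0,0.03,0],"yaw":0,"jaw":-1},{"dp":[0,0.02,0],"yaw":0,"jaw":-1},{"dp":[0,0,0],"yaw":0,"jaw":-1}]'
python3 - <<'E'
from workcell import bot
from h import *
d=np.radians
f=bot.grab_frame('scene');show(f,'pics/sc10.png',h=60,k=6)
f=bot.grab_frame('top');show(f,'pics/top10.png')
for k in('selector_points_at','start_top','mixer_tin','yellow_tin','ink_tube'): print(k,[(x['score'],x['xyz']) for x in bot.mark_of(f,k)[:2]])
E
```

```text
time_s: 14.25
eef_pos: [0.4848, -0.1337, 0.2273]
eef_rot: [0.042, 1.567, -0.044]
force: [-0.0, -0.7, 0.5]
grip_width: 0.0003
time_s: 15.08
eef_pos: [0.4977, 0.1296, 0.224]
eef_rot: [0.042, 1.571, -0.039]
force: [0.6, 0.4, 0.5]
grip_width: -0.0001
selector_points_at [(0.54, [0.5718, -0.0503, 0.0593]), (0.52, [0.5998, -0.3123, -0.0018])]
start_top [(0.55, [0.4816, -0.1309, 0.0816])]
mixer_tin [(0.73, [0.7151, -0.1019, 0.0288])]
yellow_tin [(0.72, [0.5037, 0.041, 0.0001])]
ink_tube [(0.83, [0.5995, -0.3134, -0.0016])]
```

View pics/sc9.png

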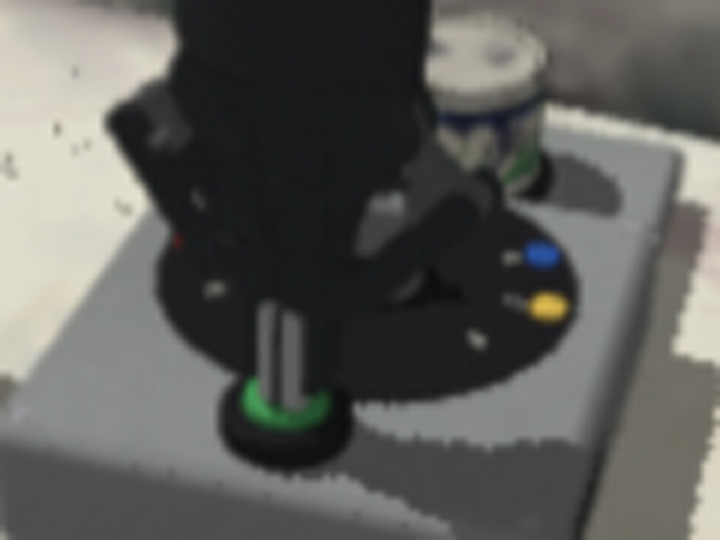

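View pics/sc10.png

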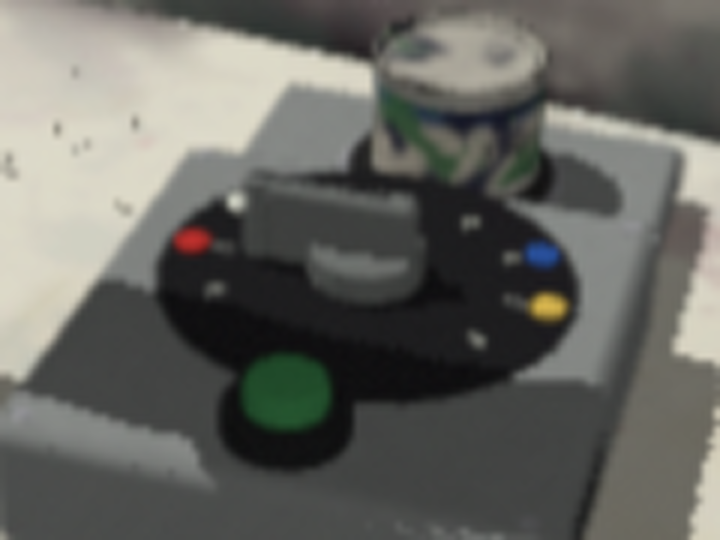

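View pics/top10.png

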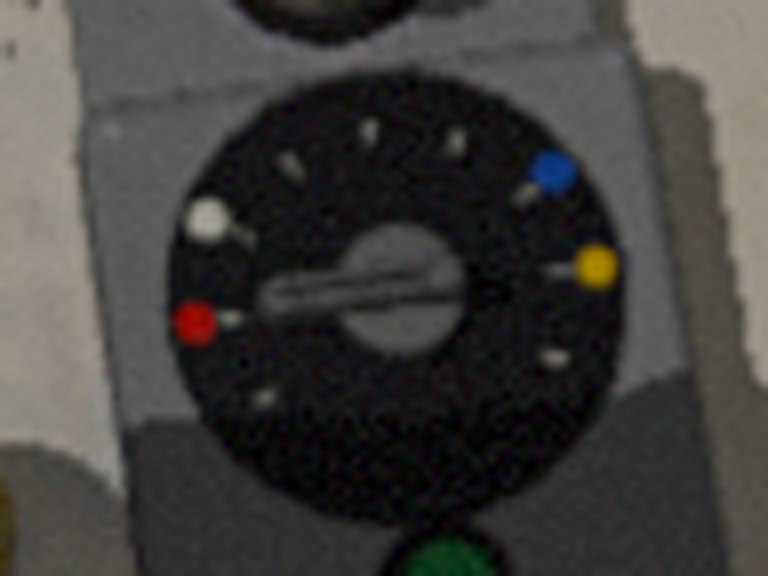

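The pointer lies along the red–yellow diameter with its nose at the red dot. The button is back out, and the tins and tube read as they did at the start.

Run:
```python
from workcell import bot
print(bot.sign_off())
```

```text
the job is handed in; nothing more can be done
None
```

The selector is set to the red dot, and the start button was then pressed fully in and sprang back out. I handed the job in at about 15 s of the 51 s allowed.

- **Selector:** The red dot was at the +90° click and the pointer started at +30°. With the fingers shut I pushed it from its clockwise side, through +60° to +90°. Both cameras afterwards showed it resting in line with the red dot, and the network's pointer position was within about 4 mm of it.
- **Button:** I pressed straight down. The force rose to about 4 N, then jumped to 15.7 N at the stop after roughly 6 mm of travel. The last scene picture shows the button out again and the arm clear of everything.
- **Tins and tube:** Their positions in the last check agree with the first pictures to within about 3 mm, inside the network's 4 mm accuracy.
- **Check that disagreed:** The network never found the red dot properly; one low-scoring report placed it on the green button. I located the dot by its colour in both pictures instead. Those two fits put the selector axis about 2 mm apart, which is within the calibration.

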